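# Put the right lasts back beside their mates

## Robot

A 6-joint arm with a two-finger parallel gripper is mounted at the origin on the work surface. World frame = base frame: x ahead of the robot, y to its left, z up, the work surface at z = 0. Lengths are in m, angles in rad, forces in N, time in s.
With the tool pointing down it reaches from about 0.375 to 0.825 m from the base axis. Payload 5.5 kg.
Tool frame: the origin (TCP) lies midway between the tips of the shut fingers; the grasp point (between the pads) lies 19 mm behind it (bot.pinch_z is the distance from the TCP to the grasp point, in m); z points along the fingers, y is the line along which they close (so a half turn about z gives the same grasp; the last joint's range is limited). The gripper opens to 85 mm and grips with 20 to 120 N. Pads are 22 mm wide; open, the fingers measure 114 mm over their backs; the gripper's body (76 mm by 85 mm) begins 54 mm behind the grasp point. The pads swing forward as they close: fully open they stand 13 mm farther back than shut.
Start: joints at [-1.26, 0.314, -0.047, 1.21, 0, 1.571], TCP at [0.183, -0.571, 0.231] pointing down, gripper open.
Joint ranges: [-2.67, 2.67], [-0.69, 1.73], [-1.03, 1.25], [-2.08, 2.16], [-1.42, 1.45], [-3.14, 3.14]. Speed limits (rad/s): [2.39, 2.39, 3.01, 3.14, 3.14, 3.14].

## Interface

Orientations are given as a unit quaternion [x, y, z, w].
In Python, from station import bot, get_image gives the robot as it stands. The module is installed in compiled form; this text tells all that it offers. Calls block until the motion is done:
- bot.movep(position, orientation): joint-space move of the TCP to a pose.
- bot.move_l(position, attitude=None, feed=0.15, stop_force=None): straight line of the TCP; attitude=None keeps the orientation; feed is the mean speed in m/s. With stop_force (N) it stops when the force on the tool has changed by that much, and returns True; else False.
- bot.movej(angles): joint-space move.
- bot.move_gripper(opening, newtons=None): finger opening in m; newtons is the grip in N (None keeps the last); returns when the fingers have stopped.
- bot.pause(seconds).
- bot.solve_ik(position, orientation): joint angles nearest the present ones, or None.
- get_image(name): name is "side" or "top"; returns a dict with "image" (420x560x3 uint8, red, green, blue), "mtx" (3x3 intrinsics, pixels), "k1" (the pictures are not rectified: a ray, as slopes to the right and down, at radius r is drawn at 1 + k1 r^2 times it, then the intrinsics apply), "rvec" (rotation vector, rad) and "tvec" (3), from world to camera coordinates, as OpenCV has them. Camera axes: x right, y down, z forward; pixel columns grow to the right and rows downward; lengths in m; the calibration is good to about 2 mm. A picture is of the moment at which its call begins. There is no depth.
A pose or a line that the arm cannot do raises bot.Unreachable and nothing moves.
- bot.sign_off(): hands the job in; it is judged then, once.
Readings, each from a call of its own:
- bot.get_time_s(): time.
- bot.get_qpos(): joint angles.
- bot.get_joint_vel(): joint speeds.
- bot.get_joint_torque(): joint torques, N m.
- bot.get_eef_pos(): TCP position.
- bot.get_tool_rot(): TCP orientation.
- bot.get_wrist_force(): force on the tool from outside, world axes, zero at the start.
- bot.get_ft_torque(): the same for the moment, N m.
- bot.get_finger_gap(): finger opening in m.
- bot.get_finger_force(): force on a finger pad.
Only numpy, scipy, OpenCV 4.12 (cv2) and the standard library are available. Lean on these libraries where they do the work, as an engineer would, in place of code of your own. Each camera call takes 0.05 s, during which the arm holds its last target. There are 200 camera calls.

## Task

Move the row of four right-foot shoe lasts out of the steel-ended rack into the wooden rack, in the order in which their left mates stand there: each right last goes into the empty right half of the bay that holds the left last of its own colour. Stand it upright on the deck beside its mate, toe pointing the same way and heels level, as a pair of shoes stands on a shop shelf. Set each one down rather than drop it, and leave the left lasts, the wax tin and the cement jar where they stand.

Things in the scene. Friction and masses are not known exactly. Their poses are not given: they have to be found in the camera images.
- right_green: Green right-foot plastic shoe last (child's foot form: 131 long, 51 wide, 82 mm high), to be moved. Stands on its sole in the steel-ended rack, nearer the robot. Origin: underside of the sole, below the middle of the cone. x to the toe, y to the wearer's left, z up. Heel ends 36 mm behind the origin, toe 95 mm ahead. The cone to grip is described under right_yellow.
- left_green: Green left-foot last, mate and mirror image of right_green, same sizes, origin and axes. Stands in the left half of a bay of the wooden rack (farther row, deck 52 mm above the bench) and stays there; right_green goes on its -y side.
- right_yellow: Yellow right-foot last in the steel-ended rack, to be moved; sizes, origin and axes as right_green. Cone: the upright block on the heel half, brass-lined hole in its top, centred over the origin; parallel sides 28 mm apart across y, 56 mm long along x, from 50 to 82 mm above the sole: grip it there.
- left_yellow: Yellow left-foot last, mate and mirror image of right_yellow, same sizes, origin and axes. Stands in the left half of a bay of the wooden rack (farther row, deck 52 mm above the bench) and stays there; right_yellow goes on its -y side. A bay's empty right half is centred 62 mm from the left last's origin along its -y, level with it in x and z.
- right_blue: Blue right-foot last in the steel-ended rack, to be moved; sizes, origin and axes as right_green. The rack's deck is 34 mm above the bench, with six slots 80 mm apart, divided by dowels 28 mm high; toes point away from the robot, turned up to 0.15 rad.
- left_blue: Blue left-foot last, mate and mirror image of right_blue, same sizes, origin and axes. Stands in the left half of a bay of the wooden rack (farther row, deck 52 mm above the bench) and stays there; right_blue goes on its -y side. The 30 mm high partition beyond that place is 92 to 94 mm from the left last's origin; a 14 mm high strip lies about 44 mm behind the origins.
- right_red: Red right-foot last in the steel-ended rack, to be moved; sizes, origin and axes as right_green. Lasts weigh 0.11 to 0.22 kg; hard plastic.
- left_red: Red left-foot last, mate and mirror image of right_red, same sizes, origin and axes. Stands in the left half of a bay of the wooden rack (farther row, deck 52 mm above the bench) and stays there; right_red goes on its -y side. The next bay's left last stands 132 mm along -y. A right last in the middle of its place has 12 mm to its mate and about 6 mm to the partition.
- wax_tin: Round flat tin of wax, black with a bare steel lid, 61 mm across, 27 mm high, in one of the six slots of the steel-ended rack among the right lasts; leave it alone. Origin at the centre of its underside.
- cement_jar: Amber glass jar with a white lid, 50 mm across, 54 mm high, in another slot of the steel-ended rack; leave it alone. Origin at the centre of its underside.
Things that resemble listed ones, but are neither listed nor needed, are in the scene too. What is shaped like the left_blue but pink is not meant. What is shaped like the left_green but purple is not meant.

How it is judged:
By the outcome, as a careful person would: the job done as asked, in the order asked, and still so for the second after the job is handed in, with the robot touching nothing.
It also fails if it takes over 93 s, if anything falls off the work surface, if the arm or the gripper's body presses on something with over 40 N, if the wrist force passes 120 N, or if a joint passes its speed limit or range.

## Working session

There is one attempt and no reset: what is moved stays moved. The work goes in short steps, each a Python script; the robot and the scene stay as the last script left them, time stands still between calls to the robot, and variables do not carry over. Pictures are saved under pics/ and viewed, at most 14 in all, crops included, and the job is handed in when it is done.

```bash
mkdir -p pics
python3 - <<'E'
from station import bot,get_image
import cv2,numpy as np
for n in("top","side"):
    d=get_image(n); cv2.imwrite(f"pics/{n}0.png",d["image"][:,:,::-1]); np.savez(f"{n}0.npz",**d)
    R=cv2.Rodrigues(d["rvec"])[0]; print(n,d["mtx"].tolist(),d["k1"],(-R.T@d["tvec"].ravel()).round(3),R.round(3).tolist())
print(bot.get_time_s(),bot.pinch_z,bot.get_tool_rot(),bot.get_finger_gap())
E
```

```text
top [[459.6216644339437, 0.0, 285.94467493860105], [0.0, 459.6216644339437, 213.65992153149477], [0.0, 0.0, 1.0]] -0.021303967287131218 [ 0.285 -0.045  0.984] [[0.002, -1.0, -0.001], [-0.988, -0.002, -0.151], [0.151, 0.001, -0.988]]
side [[439.8745582425127, 0.0, 282.26385634361145], [0.0, 439.8745582425127, 207.71254446259618], [0.0, 0.0, 1.0]] -0.008464831875712252 [0.304 0.633 0.658] [[-0.984, -0.177, 0.001], [-0.115, 0.636, -0.763], [0.134, -0.751, -0.646]]
0.1 0.0187 [ 9.87947816e-01  1.54785389e-01 -1.07200985e-04 -7.64895291e-04] 0.08482959468141588
```

View pics/top0.png

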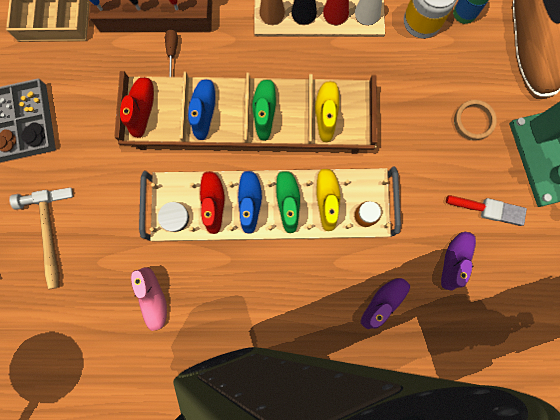

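View pics/side0.png

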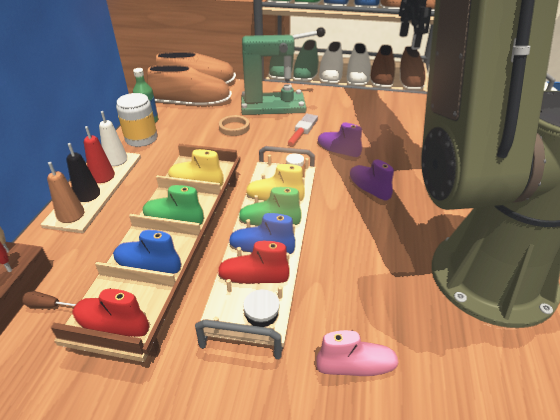

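The top view shows wooden-rack lefts, left to right: red (126,111), blue (195,113), green (263,113), yellow (329,116). The rights are red (208,213), blue (245,213), green (291,213) and yellow (333,211), with the tin at the left end and the jar at the right. Next I'll look at enlarged crops.

Run:
```python
import cv2
t=cv2.imread("pics/top0.png")
cv2.imwrite("pics/c1.png",cv2.resize(t[65:245,110:390],None,fx=2.85,fy=2.85,interpolation=cv2.INTER_CUBIC))
s=cv2.imread("pics/side0.png")
cv2.imwrite("pics/c2.png",cv2.resize(s[140:360,50:330],None,fx=2.7,fy=2.7,interpolation=cv2.INTER_CUBIC))
```

```text
(no output)
```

View pics/c1.png

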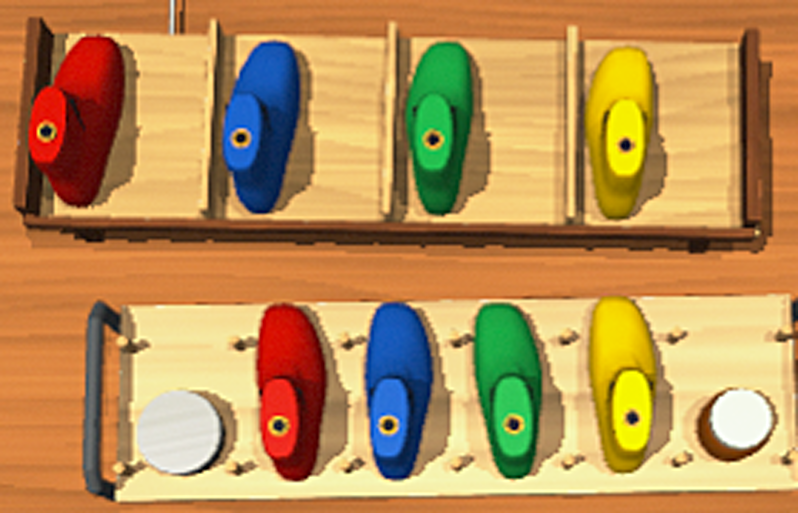

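View pics/c2.png

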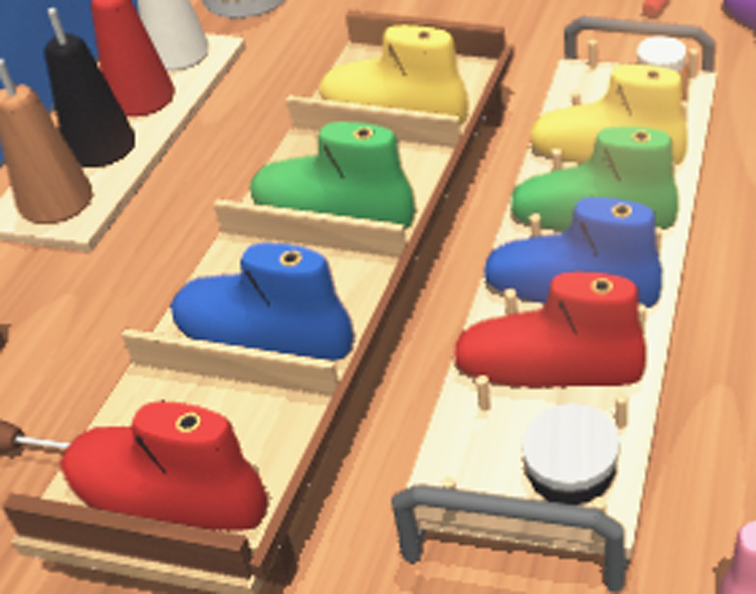

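Crops: the hole and the bright cone-top face are clearly visible on each last in the top view, and all the holes are visible in the side view. I'll triangulate the holes and take yaw from the cone-top face on its plane.

```bash
cat > h.py <<'E'
import numpy as np,cv2
from station import bot,get_image
HUE={"red":(174,6),"yellow":(22,33),"green":(55,85),"blue":(102,122)}
def ray(d,px):
    K=d["mtx"];R=cv2.Rodrigues(d["rvec"])[0];t=d["tvec"].ravel()
    u=cv2.undistortPoints(np.float64(px).reshape(-1,1,2),K,np.array([d["k1"],0,0,0,0.]))[:,0]
    return -R.T@t,np.c_[u,np.ones(len(u))]@R
def plane(d,px,z):
    c,v=ray(d,px);return c+v*((z-c[2])/v[:,2])[:,None]
def proj(d,X):
    return cv2.projectPoints(np.float64(X).reshape(-1,1,3),np.float64(d["rvec"]),np.float64(d["tvec"]),d["mtx"],np.array([d["k1"],0,0,0,0.]))[0][:,0]
def tri(a,pa,b,pb):
    c1,v1=ray(a,[pa]);c2,v2=ray(b,[pb]);v1,v2=v1[0],v2[0]
    s=np.linalg.lstsq(np.c_[v1,-v2],c2-c1,rcond=None)[0]
    p,q=c1+s[0]*v1,c2+s[1]*v2
    return (p+q)/2,np.linalg.norm(p-q)
def mask(d,col):
    h=cv2.cvtColor(d["image"],cv2.COLOR_RGB2HSV);lo,hi=HUE[col]
    H=h[...,0];m=((H>=lo)|(H<=hi)) if lo>hi else ((H>=lo)&(H<=hi))
    return (m&(h[...,1]>140)&(h[...,2]>50)).astype(np.uint8),h
def blob(d,col,seed):
    """filled last mask containing the seed; hole centroid; hsv"""
    m,h=mask(d,col)
    cs=cv2.findContours(m,cv2.RETR_EXTERNAL,cv2.CHAIN_APPROX_NONE)[0]
    c=max(cs,key=lambda c:(cv2.pointPolygonTest(c,seed,True)>-4)*cv2.contourArea(c))
    f=np.zeros_like(m);cv2.drawContours(f,[c],-1,1,-1)
    return f,h
def hole(d,seed,r=5):
    """centroid of darkness around the seed, iterated"""
    g=d["image"].max(2).astype(float);yy,xx=np.mgrid[:g.shape[0],:g.shape[1]];p=np.array(seed,float)
    for _ in range(4):
        w=np.hypot(xx-p[0],yy-p[1])<=r
        k=np.clip(.75*np.median(g[w])-g,0,None)*w
        p=np.array([(xx*k).sum(),(yy*k).sum()])/k.sum()
    return p
E
python3 - <<'E'
from h import *
T=dict(np.load("top0.npz"));S=dict(np.load("side0.npz"))
C1=lambda x,y:(x/2.85+110,y/2.85+65);C2=lambda x,y:(x/2.7+50,y/2.7+140)
sd={"Lred":(C1(45,131),C2(187,422)),"Lblue":(C1(240,138),C2(290,258)),"Lgreen":(C1(432,138),C2(363,133)),"Lyellow":(C1(625,145),C2(424,35)),
"Rred":(C1(278,425),C2(601,286)),"Rblue":(C1(388,425),C2(621,210)),"Rgreen":(C1(513,425),C2(640,136)),"Ryellow":(C1(631,418),C2(652,75))}
out={}
for k,(a,b) in sd.items():
    pa,pb=hole(T,a,3.5),hole(S,b,4)
    X,e=tri(T,pa,S,pb)
    f,h=blob(T,k[1:],a)
    V=h[...,2]; th=cv2.threshold(V[f>0].reshape(-1,1),0,255,cv2.THRESH_OTSU)[0]
    n=((V>th)&(f>0)).astype(np.uint8)
    n=cv2.morphologyEx(n,cv2.MORPH_OPEN,np.ones((3,3)))
    cs=[c for c in cv2.findContours(n,cv2.RETR_EXTERNAL,cv2.CHAIN_APPROX_NONE)[0] if cv2.pointPolygonTest(c,tuple(map(float,pa)),True)>-3]
    c=max(cs,key=cv2.contourArea)
    def ax(px,z):
        w=np.float32(plane(T,px,z)[:,:2]*1e3);r=cv2.minAreaRect(w);b=cv2.boxPoints(r);e1,e2=b[1]-b[0],b[2]-b[1]
        l=max((e1,e2),key=np.linalg.norm);l=l*np.sign(l[0])
        return round(float(np.arctan2(l[1],l[0])),3),sorted(np.round(r[1],0).tolist()),np.round(r[0]).tolist()
    yy,xx=np.nonzero(f)
    print(k,(pa-a).round(1),(pb-b).round(1),X.round(4),"err",round(e,4),"top",ax(c[:,0].astype(float),X[2]),"all",ax(np.c_[xx,yy].astype(float),X[2]-.06))
    out[k]=X.tolist()
L=np.array([out["L"+c] for c in("red","blue","green","yellow")])
print(np.linalg.norm(np.diff(L,axis=0),axis=1), "row x dir", np.arctan2(*(L[0]-L[3])[[1,0]])-np.pi/2)
E
```

```text
Lred [-0.  -0.2] [ 0.  -0.4] [0.6161 0.268  0.1351] err 0.0012 top (-0.549, [35.0, 97.0], [641.0, 256.0]) all (-0.22, [64.0, 130.0], [651.0, 270.0])
Lblue [-0.2 -0.4] [-0.3 -0.4] [0.6113 0.1349 0.1352] err 0.001 top (-0.274, [33.0, 94.0], [635.0, 126.0]) all (-0.131, [52.0, 130.0], [644.0, 135.0])
Lgreen [0.  0.2] [-0.4 -0.6] [0.61   0.0039 0.1362] err 0.0007 top (0.007, [35.0, 90.0], [634.0, 2.0]) all (-0.121, [47.0, 129.0], [644.0, 5.0])
Lyellow [-0.3 -0.4] [ 0.6 -2.7] [ 0.6034 -0.1259  0.1423] err 0.002 top (-0.115, [38.0, 91.0], [629.0, -121.0]) all (-0.017, [47.0, 130.0], [638.0, -126.0])
Rred [-0.2 -0.3] [-0.2 -0.6] [0.4162 0.1066 0.1175] err 0.0015 top (0.025, [35.0, 102.0], [446.0, 104.0]) all (0.031, [47.0, 128.0], [450.0, 109.0])
Rblue [-0.3 -0.4] [-0.1 -0.3] [0.4164 0.033  0.1177] err 0.0015 top (0.012, [33.0, 102.0], [448.0, 30.0]) all (0.002, [47.0, 125.0], [451.0, 31.0])
Rgreen [-0.2 -0.6] [-0.2 -0.5] [ 0.4174 -0.0509  0.1178] err 0.0008 top (0.003, [25.0, 52.0], [424.0, -50.0]) all (0.075, [46.0, 126.0], [452.0, -48.0])
Ryellow [ 0.  -0.4] [-0.4 -0.6] [ 0.4219 -0.1303  0.1177] err 0.0007 top (-0.011, [23.0, 52.0], [428.0, -130.0]) all (-0.009, [45.0, 127.0], [457.0, -130.0])
[0.13317912 0.13107087 0.13006573] row x dir -0.03225890566204326
```

```bash
cat > m.py <<'E'
from h import *
T0=lambda:None
C1=lambda x,y:(x/2.85+110,y/2.85+65);C2=lambda x,y:(x/2.7+50,y/2.7+140)
sd={"Lred":(C1(45,131),C2(187,422)),"Lblue":(C1(240,138),C2(290,258)),"Lgreen":(C1(432,138),C2(363,133)),"Lyellow":(C1(625,145),C2(424,35)),
"Rred":(C1(278,425),C2(601,286)),"Rblue":(C1(388,425),C2(621,210)),"Rgreen":(C1(513,425),C2(640,136)),"Ryellow":(C1(631,418),C2(652,75))}
def topyaw(T,col,pa,z):
    f,h=blob(T,col,tuple(map(float,pa)))
    yy,xx=np.nonzero(f);P=np.c_[xx,yy].astype(float)
    W=plane(T,P,z)[:,:2]; c=plane(T,[pa],z)[0,:2]
    D=(W-c)*1e3; near=(abs(D[:,0])<33)&(abs(D[:,1])<22)
    g=cv2.cvtColor(T["image"],cv2.COLOR_RGB2GRAY)
    v=cv2.medianBlur(g,3)[yy,xx]
    ref=np.median(v[(np.hypot(*D.T)>6)&(np.hypot(*D.T)<11)])
    lo=np.percentile(v[near],15)
    sel=near&((v>(ref+lo)/2)|(np.hypot(*D.T)<8))
    m=np.zeros_like(f);m[yy[sel],xx[sel]]=1
    n,lab=cv2.connectedComponents(cv2.morphologyEx(m,cv2.MORPH_OPEN,np.ones((3,3),np.uint8)))
    m=lab==lab[int(round(pa[1])),int(round(pa[0]))]
    yy,xx=np.nonzero(m);E=(plane(T,np.c_[xx,yy].astype(float),z)[:,:2]-c)*1e3
    r=cv2.minAreaRect(np.float32(E)); ev=np.linalg.eigh(np.cov(E.T))[1][:,1]; ev*=np.sign(ev[0])
    return round(float(np.arctan2(ev[1],ev[0])),3),sorted(np.round(r[1]).tolist()),E.mean(0).round(1).tolist(),m
E
python3 - <<'E'
from m import *
T=dict(np.load("top0.npz"));S=dict(np.load("side0.npz"))
vis=T["image"][:,:,::-1].copy()
for k,(a,b) in sd.items():
    pa,pb=hole(T,a,3.5),hole(S,b,2.5)
    X,e=tri(T,pa,S,pb); r=topyaw(T,k[1:],pa,X[2])
    vis[r[3]]=(255,0,255)
    yy,xx=np.nonzero(blob(T,k[1:],a)[0])
    print(k,(pb-b).round(1),X.round(4),round(e,4),r[:3])
cv2.imwrite("pics/c3.png",cv2.resize(vis[65:245,110:390],None,fx=2.85,fy=2.85,interpolation=cv2.INTER_NEAREST))
E
```

```text
** On entry to DLASCL parameter number  4 had an illegal value
 ** On entry to DLASCL parameter number  4 had an illegal value
 ** On entry to DLASCL parameter number  4 had an illegal value
 ** On entry to DLASCL parameter number  4 had an illegal value
 ** On entry to DLASCL parameter number  5 had an illegal value
 ** On entry to DLASCL parameter number  4 had an illegal valueh.py:34: RuntimeWarning: invalid value encountered in divide
  p=np.array([(xx*k).sum(),(yy*k).sum()])/k.sum()
  return _methods._mean(a, axis=axis, dtype=dtype,
  ret = ret.dtype.type(ret / rcount)
Traceback (most recent call last):
  File "h.py", line 14, in tri
    s=np.linalg.lstsq(np.c_[v1,-v2],c2-c1,rcond=None)[0]
      ~~~~~~~~~~~~~~~^^^^^^^^^^^^^^^^^^^^^^^^^^^^^^^^
numpy.linalg.LinAlgError: SVD did not converge in Linear Least Squares
```

```bash
cat > meas.py <<'E'
from m import *
T=dict(np.load("top0.npz"));S=dict(np.load("side0.npz"))
vis=T["image"][:,:,::-1].copy()
for k,(a,b) in sd.items():
    pa,pb=hole(T,a,3.5),hole(S,b,3 if k=="Lyellow" else 4)
    X,e=tri(T,pa,S,pb); r=topyaw(T,k[1:],pa,X[2])
    vis[r[3]]=(255,0,255)
    print(k,(pb-b).round(1),X.round(4),round(e,4),r[:3])
cv2.imwrite("pics/c3.png",cv2.resize(vis[65:245,110:390],None,fx=2.85,fy=2.85,interpolation=cv2.INTER_NEAREST))
E
python3 meas.py
```

```text
Lred [ 0.  -0.4] [0.6161 0.268  0.1351] 0.0012 (-0.073, [23.0, 53.0], [5.3, -0.3])
Lblue [-0.3 -0.4] [0.6113 0.1349 0.1352] 0.001 (-0.157, [27.0, 58.0], [7.1, -1.3])
Lgreen [-0.4 -0.6] [0.61   0.0039 0.1362] 0.0007 (0.037, [25.0, 53.0], [6.8, 1.2])
Lyellow [-0.6 -0.5] [ 0.6066 -0.1265  0.1356] 0.0008 (0.165, [33.0, 53.0], [8.2, 2.2])
Rred [-0.2 -0.6] [0.4162 0.1066 0.1175] 0.0015 (0.063, [25.0, 51.0], [5.2, 0.2])
Rblue [-0.1 -0.3] [0.4164 0.033  0.1177] 0.0015 (-0.034, [23.0, 50.0], [5.3, -0.2])
Rgreen [-0.2 -0.5] [ 0.4174 -0.0509  0.1178] 0.0008 (0.068, [25.0, 50.0], [5.4, 0.6])
Ryellow [-0.4 -0.6] [ 0.4219 -0.1303  0.1177] 0.0007 (0.001, [23.0, 52.0], [5.0, 0.4])
```

View pics/c3.png

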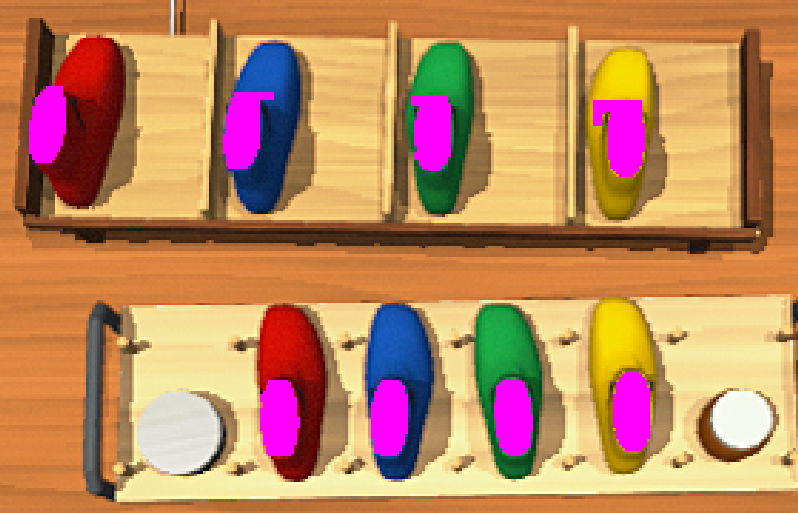

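```bash
cat >> meas.py <<'E'
print("midlines")
for k,(a,b) in sd.items():
    pa=hole(T,a,3.5); z=.134 if k[0]=="L" else .116
    m=topyaw(T,k[1:],pa,z)[3]; c=plane(T,[pa],z)[0]
    L=[];Rr=[];xs=[]
    for y in np.unique(np.nonzero(m)[0]):
        q=np.nonzero(m[y])[0]; w=plane(T,[[q[0]-.5,y],[q[-1]+.5,y]],z)-c
        if -.016<w[0,0]<.022: xs.append(w[0,0]);L.append(w[0,1]);Rr.append(w[1,1])
    fl=np.polyfit(xs,L,1)[0];fr=np.polyfit(xs,Rr,1)[0]
    # deviation of sole outline: ends of the whole mask, at low height
    f=blob(T,k[1:],a)[0]; ys=np.nonzero(f.any(1))[0]
    end=lambda y:np.nonzero(f[y])[0].mean()
    t,h2=plane(T,[[end(ys[0:3]) if 0 else np.mean([end(y) for y in ys[:3]]),ys[0]],[np.mean([end(y) for y in ys[-3:]]),ys[-1]]],z-.065)[:,:2]
    d=t-h2
    print(k,"edges",round(fl,3),round(fr,3),"width",round(1e3*np.mean(np.array(L)-Rr),1),"heel-toe",round(float(np.arctan2(d[1],d[0])),3),(1e3*np.linalg.norm(d)).round(0),"heel",h2.round(4))
# wooden rack partition directions: dark brown ends / front strip handled by row of left lasts
E
python3 meas.py|sed -n '/mid/,$p'
```

```text
midlines
Lred edges -0.028 -0.081 width 23.5 heel-toe -0.053 132.0 heel [0.5853 0.2658]
Lblue edges -0.044 -0.04 width 23.3 heel-toe -0.042 130.0 heel [0.581  0.1333]
Lgreen edges -0.008 -0.02 width 24.1 heel-toe -0.034 130.0 heel [0.581  0.0036]
Lyellow edges 0.281 -0.055 width 25.9 heel-toe -0.079 132.0 heel [ 0.577  -0.1248]
Rred edges 0.106 0.013 width 24.0 heel-toe 0.102 128.0 heel [0.3876 0.1045]
Rblue edges 0.026 -0.076 width 23.4 heel-toe 0.017 126.0 heel [0.3897 0.0337]
Rgreen edges 0.091 0.02 width 23.6 heel-toe 0.099 126.0 heel [ 0.3899 -0.0524]
Ryellow edges 0.021 -0.015 width 23.8 heel-toe 0.034 128.0 heel [ 0.3941 -0.13  ]
```

Hole heights are 135.5 and 117.6 mm, against 134 and 116 from the text, so both read about 1.6 mm high and their difference is right. The yaws are consistent. First last: red.

```bash
cat > go.py <<'E'
import sys
from h import *
L={"red":(.6161,.2680,-.033),"blue":(.6113,.1349,-.027),"green":(.6100,.0039,-.018),"yellow":(.6066,-.1265,-.033)}
Rt={"red":(.4162,.1066,.055),"blue":(.4164,.0330,-.03),"green":(.4174,-.0509,.062),"yellow":(.4219,-.1303,.0)}
q=lambda y:[np.cos(y/2),np.sin(y/2),0,0]
rot=lambda y,v:np.array([np.cos(y)*v[0]-np.sin(y)*v[1],np.sin(y)*v[0]+np.cos(y)*v[1]])
ZG=.034+.068-bot.pinch_z; ZP=ZG+.018; FW=.007
def cycle(c,dx=0,dy=0):
    x,y,a=Rt[c]; g=np.array([x,y])+rot(a,(FW,0))
    X,Y,b=L[c]; p=np.array([X,Y])+rot(b,(FW+dx,-.062+dy))
    for P,A in((g,a),(p,b)):
        assert bot.solve_ik([*P,.25],q(A)) is not None
    bot.move_gripper(.05,60)
    bot.movep([*g,ZG+.07],q(a)); 
    hit=bot.move_l([*g,ZG],feed=.1,stop_force=8); bot.move_gripper(0,60)
    print(c,"grasp hit",hit,"gap",round(bot.get_finger_gap(),4),"F",round(float(np.max(bot.get_finger_force())),1))
    if not .024<bot.get_finger_gap()<.033: sys.exit("bad grasp")
    bot.move_l([*g,ZG+.12],feed=.2)
    bot.movep([*p,ZP+.10],q(b))
    w0=bot.get_wrist_force()[2]
    bot.move_l([*p,ZP+.012],feed=.15)
    hit=bot.move_l([*p,ZP-.004],feed=.03,stop_force=4)
    z=bot.get_eef_pos()
    print("place hit",hit,"dz mm",round(1e3*(z[2]-ZP),1),"xy err",(1e3*(z[:2]-p)).round(1),"gap",round(bot.get_finger_gap(),4),w0)
    bot.move_gripper(.042); bot.move_l([*z[:2],z[2]+.09],feed=.2)
    print("t",bot.get_time_s())
if __name__=="__main__":
    for c in sys.argv[1:]: cycle(c)
E
python3 go.py red
python3 - <<'E'
from h import *
for n in("top","side"):
    d=get_image(n);cv2.imwrite(f"pics/{n}1.png",d["image"][:,:,::-1]);np.savez(f"{n}1.npz",**d)
a=cv2.imread("pics/top1.png")[60:250,100:400];b=cv2.imread("pics/side1.png")[140:360,20:320]
cv2.imwrite("pics/v1.png",cv2.hconcat([cv2.resize(a,(450,285)),cv2.resize(b,(350,285))]))
E
```

```text
red grasp hit False gap 0.0273 F 59.3
place hit True dz mm 0.7 xy err [ 0.5 -0.3] gap 0.027 -1.4103076494134306
t 9.1667
```

View pics/v1.png

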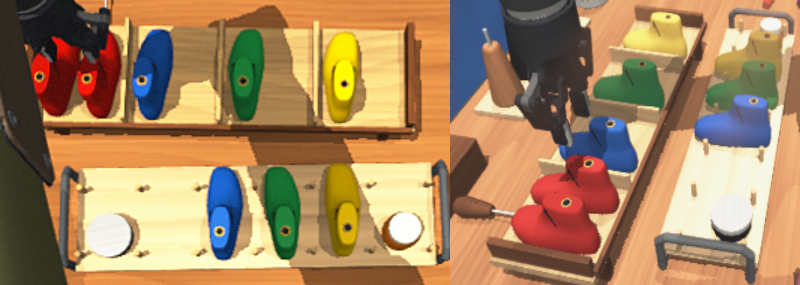

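The right red stands beside its mate: top crop holes at (39,77) and (86,80), side crop holes at (566,202) and (588,163). I'll measure the pair before going on.

```bash
cat > chk.py <<'E'
from h import *
import sys
def pair(n,s):
    T=dict(np.load(f"top{n}.npz"));S=dict(np.load(f"side{n}.npz"))
    P=[tri(T,hole(T,a,3.5),S,hole(S,b,4)) for a,b in s]
    X=[p[0] for p in P]; d=(X[1]-X[0])
    print([x.round(4).tolist() for x in X],[round(p[1],4) for p in P],"d mm",(d*1e3).round(1),"R*d yaw -.03:",(1e3*np.array([d[0]*1-d[1]*.03,d[1]+d[0]*.03])).round(1))
E
python3 - <<'E'
from chk import *
pair(1,[((126,111.3),(119.4,296)),((157.3,113.3),(138.3,265.8))])
E
python3 go.py blue
```

```text
[[0.6161, 0.268, 0.1351], [0.6137, 0.2063, 0.135]] [np.float64(0.0011), np.float64(0.001)] d mm [ -2.5 -61.7  -0.1] R*d yaw -.03: [ -0.6 -61.7]
blue grasp hit False gap 0.0272 F 59.3
place hit True dz mm 0.6 xy err [ 0.6 -0.4] gap 0.0274 -1.195808581922429
t 15.3333
```

Red is on target: 61.7 mm lateral, heels level within 1 mm, same height.

```bash
python3 go.py green yellow
python3 - <<'E'
from h import *
p=bot.get_eef_pos(); bot.move_l([p[0],p[1],.28],feed=.2)
bot.movej([-1.26,.314,-.047,1.21,0,1.571]); print(bot.get_time_s())
for n in("top","side"):
    d=get_image(n);cv2.imwrite(f"pics/{n}2.png",d["image"][:,:,::-1]);np.savez(f"{n}2.npz",**d)
a=cv2.imread("pics/top2.png")[65:245,110:390]
cv2.imwrite("pics/v2.png",cv2.resize(a,None,fx=2.85,fy=2.85,interpolation=cv2.INTER_CUBIC))
a=cv2.imread("pics/side2.png")[140:360,50:330]
cv2.imwrite("pics/v3.png",cv2.resize(a,None,fx=2.7,fy=2.7,interpolation=cv2.INTER_CUBIC))
E
```

```text
green grasp hit False gap 0.0271 F 59.6
place hit True dz mm 0.7 xy err [ 0.5 -0.5] gap 0.0273 -0.9835896344963925
t 25.25
yellow grasp hit False gap 0.0274 F 59.4
place hit True dz mm 0.7 xy err [ 0.5 -0.6] gap 0.027 -1.418528431446228
t 31.1
33.7583
```

View pics/v2.png

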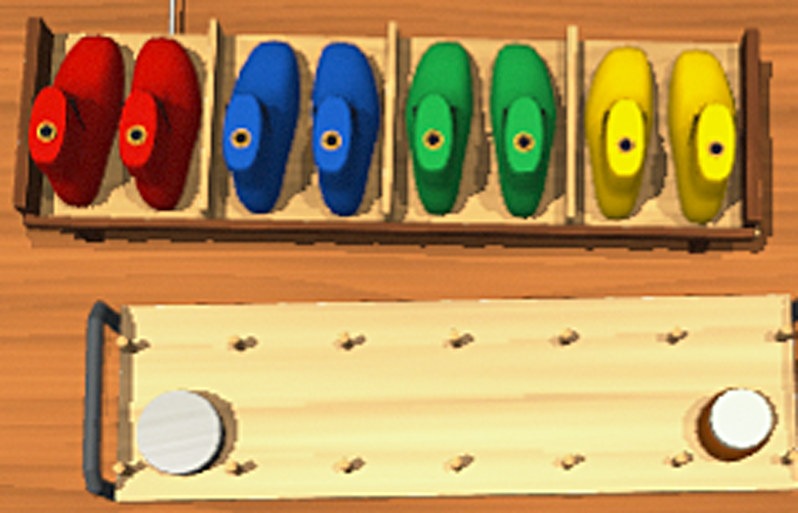

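View pics/v3.png

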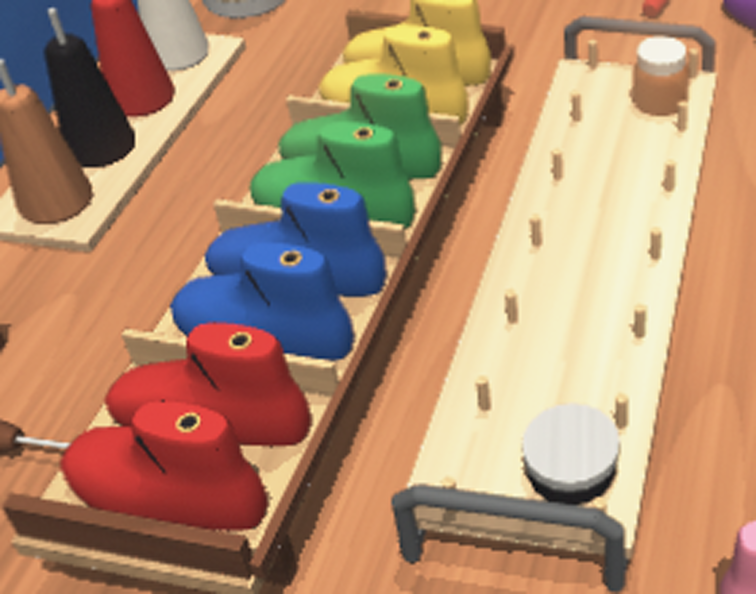

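All four pairs stand side by side. In the top crop, each right hole sits 90–91 px from its mate's (45→136, 240→330, 432→523, 625→716) and level within 4 px, matching the rack's tilt. The lefts, tin and jar haven't moved, and the arm is clear.

```bash
python3 -c "
from station import bot
print(bot.sign_off())"
```

```text
the job is handed in; nothing more can be done
None
```

All four right lasts stand upright beside their left mates of the same colour in the wooden rack; the job was handed in at about 34 s, with the left lasts, wax tin and cement jar left where they stood.

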